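# Reset the locked suction wheel on the sanding bench

### The job

Set the suction on the dust regulator at the sanding bench: pull its lock knob all the way out, then with a fingertip roll the knurled thumbwheel, click by click, until its pointer clicks in at the long tick (the fifth of the six ticks, counted from the knob side), and push the lock knob fully home again. Leave the things lying around it where they are.

Things in the scene. Friction and masses are not known exactly. Their poses are not given: they have to be found in the camera images.
- unit: The suction regulator: a bare aluminium box 120 (x) x 180 (y) x 80 mm high, fixed to the bench, with a short duct stub at its back. Origin at the centre of its underside on the bench; its +x points from the front (knob side) to the back, +y to its left, +z up. Wheel and knob lie in one line along x, 30 mm to the right of the middle (at y = -30 mm).
- wheel_top (a point): Highest point of the thumbwheel's rim, 104 mm above the bench and 24 mm above the box top, midway across; fixed to the box, axes parallel to the box's. The wheel, a black knurled disc 64 mm in diameter and 20 mm wide, stands upright in the box top, its axle along the box's y.
- wheel_axle (a point): Centre of the wheel, 32 mm below the top of its rim; turns with the wheel. The wheel is spring-mounted: pressed from above it gives way up to 6 mm (2.4 N to start, then 1.2 N per mm more). Pressed down 2 to 4 mm by a fingertip that moves level along the box's x, the rim rolls along with the fingertip by friction.
- long_tick (a point): Outer end (29 mm from the axle) of the long tick on the white scale plate (radius 24 mm) close beside the wheel on its left (+y). Six ticks in an arc, 24 degrees apart; this, the fifth from the front, is broad and juts out beyond the plate, 36 degrees behind straight up; the others are short.
- wheel (a joint): Angle of the thumbwheel, rad: 0 at the first tick (pointer 60 degrees to the front of upright), growing as its top rolls away from the knob. Clicks every 0.419 rad (13.4 mm of rim); ticks at 0, 0.419, 0.838, 1.257, 1.676 (long), 2.094 (stop). Let go, it springs into the nearest click; 1 to 2 N at the rim turns it. Starts at the first, second or third tick; blocked while the lock knob is home.
- pointer (a point): The wheel's pointer: a 4 mm wide steel bar across the wheel's rim with a tab towards the scale plate; this point lies on the rim, 32 mm from the axle, midway across, and turns with the wheel.
- lock (a joint): How far the lock knob is pulled out, m: 0 home, 0.025 fully out. It moves along the box's -x, and snaps over the middle to whichever end is nearer; it takes about 5 N to start it from either end. Its pin goes home only when the wheel stands in a click.
- lock_grip (a point): Centre of the lock knob: a black round knob, 26 mm in diameter and 22 mm long along the box's x, on a 10 mm stem out of the front of the box. This point is 58 mm above the bench and, with the knob home, 23 mm in front of the box's front face; it moves with the knob. The knob stands free: no part of the box beside it.
- tape: Bystander: yellow roll of masking tape, 68 mm across, 18 mm high, lying on the box top to the left of the wheel. Origin at the centre of its underside.
- disc: Bystander: blue sanding disc, 125 mm across, 4 mm thick, flat on the bench to the front left of the box. Origin at the centre of its underside.
- wrench: Bystander: steel wrench, 160 mm long, flat on the bench to the right of the box.
- respirator: Bystander: half-mask respirator with two pink filters, about 75 x 115 x 75 mm, on the bench to the left of the box.
- jar: Bystander: jar with a white cap, 60 mm across, 75 mm high, on the bench to the right of the box. Origin at the centre of its underside.
- carton: Bystander: yellow carton, 120 x 220 x 70 mm, on the right of the bench. Origin at the centre of its underside.
- brush: Bystander: brush, 190 mm long, flat on the left of the bench.
Not all that is in view belongs to the job. Leave any green or red look-alike of the unit alone.

How it is judged:
By the outcome, as a careful person would: the job done as asked, in the order asked, and still so for the second after the job is handed in, with the robot touching nothing.
It also fails if it takes over 61 s, if anything falls off the work surface, if the arm or the gripper's body presses on something with over 40 N, if the wrist force passes 120 N, or if a joint passes its speed limit or range.

### The arm

A 7-joint arm with a two-finger parallel gripper is mounted at the origin on the work surface. World frame = base frame: x ahead of the robot, y to its left, z up, the work surface at z = 0. Lengths are in mm, angles in rad, forces in N, time in s.
With the tool pointing down it reaches from about 425 to 925 mm from the base axis. Payload 6.8 kg.
Tool frame: the origin (TCP) lies at the centre of the arm's flange, where the gripper is bolted on; the fingertips stand ctrl.tips_ahead ahead of it and the grasp point (between the pads) lies 163 mm ahead of it (ctrl.tips_ahead is the distance from the TCP to the fingertips, in mm); x points along the fingers, y is the direction in which the jaws open and shut, and the axes are right-handed (so a half turn about x gives the same grasp; the last joint's range is limited). The gripper opens to 88 mm and grips with 3 to 60 N. Pads are 20 mm wide; open, the fingers measure 115 mm over their backs; the gripper's body (75 mm by 178 mm) begins 61 mm behind the grasp point.
Start: joints at [1.208, 0.477, 0.022, 1.555, -0.011, 1.109, -0.083], TCP at [170.14, -653.219, 404.664] pointing down, gripper open.
Joint ranges: [-2.96, 2.96], [-0.34, 2.1], [-1.41, 1.46], [0.24, 2.44], [-1.37, 4.51], [0.17, 1.92], [-2.96, 2.96]. Speed limits (rad/s): [2.39, 2.39, 3.14, 3.14, 3.14, 3.14, 3.14].

### API

Orientations are given as a unit quaternion [w, x, y, z].
In Python, from station import ctrl gives the robot as it stands.
- The arm moves only by the tool carry_out, never from a script. Its argument "plan" is a list of rows, each a list of 4 numbers: the shift along the tool's x, y, z in m, then the turn about the tool's x in rad. In form: [[dx, dy, dz, yaw], ...]. A call has 1 to 8 rows; each row shifts and turns the commanded pose from where the row before left it, along the tool's axes as they then stand; what a row does not reach is not made up. A row lasts 1/8 s, in which the tool goes at most 62.5 mm and 10.7 degrees, less where a joint would pass 70% of its speed; a pose out of reach is approached as far as the arm can. A call with a gripper value outside its range is refused whole. "fingers" is the closure, from -1 (fully open) to 1 (shut), set as the call begins (left out, the last holds). The fingers move at their own pace and stop on an object; "force" is the grip in N (left out, the last holds). Time passes only in rows, so rows that do not move let the fingers close. It gives the time, the measured TCP pose, the force and the opening at its end, in the units of the state.
- ctrl.sense(): the state, without advancing time (a new reading comes with each control period).
- ctrl.snapshot(name): name is "side" or "top"; returns a dict with "image" (384x512x3 uint8, blue, green, red), "vfov" (degrees; the focal length in pixels is half the picture's height over the tangent of half this angle, whatever the lens; pixels are square), "cx", "cy" (the principal point, pixels), "position" and "rotation" of the camera in the world. Camera axes: x right, y down, z forward; pixel columns grow to the right and rows downward; lengths in mm; the calibration is good to about 2 mm. A picture is of the moment at which its call begins. There is no depth.
- ctrl.sign_off(): hands the job in, once; it reports no verdict.
The state is a dict: "time": time; "q": joint angles; "qd": joint speeds; "joint_efforts": joint torques, N m; "tool_pos": TCP position; "tcp_rot": TCP orientation; "wrist_force": force on the tool from outside, world axes, zero at the start; "ft_torque": the same for the moment, N m; "width": opening from 0.0 (shut) to 1.0 (fully open).
Only numpy, scipy, OpenCV 4.12 (cv2) and the standard library are available. Lean on these libraries where they do the work, as an engineer would, in place of code of your own. Each camera call takes 0.05 s, during which the arm holds its last target.

## Working session

There is one attempt and no reset: what is moved stays moved. The work goes in short steps, Python scripts to look and compute and a tool call to move; the robot and the scene stay as the last step left them, time stands still between calls to the robot, and variables do not carry over. Pictures are saved under pics/ and viewed, and the job is handed in when it is done.

Besides the shell and the picture viewer there is one more tool, called as name(argument=value, ...), one argument or row to a line, values as JSON. carry_out: Moves the arm, as the interface text tells. Its arguments: {"type":"object","properties":{"plan":{"type":"array"},"fingers":{"type":"number"},"force":{"type":"number"}},"required":["plan"]}

```bash
ls; mkdir -p pics; python3 - <<'E'
from station import ctrl
import cv2
print(ctrl.sense(), ctrl.tips_ahead)
for n in("side","top"):
    s=ctrl.snapshot(n); cv2.imwrite(f"pics/{n}0.png",s["image"]); print({k:v for k,v in s.items() if k!="image"})
E
```

```text
pics
{'time': 0.0, 'q': array([ 1.20793335,  0.47781219,  0.02234249,  1.55643391, -0.01152973,
        1.10929426, -0.08306507]), 'qd': array([ 0.00017107,  0.00133401, -0.00024264, -0.00108256, -0.00070756,
        0.00014534, -0.00060629]), 'joint_efforts': array([-7.60488929e-04, -5.82841051e+01,  1.53474156e+00, -2.72605366e+01,
       -5.42133255e-02,  1.70271395e-02,  1.76726835e-04]), 'tool_pos': array([ 170.05492446, -652.95058337,  403.68077029]), 'tcp_rot': array([-0.08921118, -0.70125538, -0.09047536,  0.70149588]), 'wrist_force': array([-0.18541555,  0.15514565,  0.07612787]), 'ft_torque': array([ 0.04194037, -0.02552062, -0.02010816]), 'width': 0.9964987637910252} 182.0
{'vfov': 54.506199959586404, 'cx': 257.5845523896928, 'cy': 189.2429720032984, 'position': array([ 167.04045018,  935.28105533, 1057.13674467]), 'rotation': array([ 0.0605367 , -0.13632021,  0.91181235, -0.38255764])}
{'vfov': 54.69026525472976, 'cx': 256.47922701957066, 'cy': 195.60781050675922, 'position': array([ 360.07200794,  -35.32983813, 1230.11324735]), 'rotation': array([-0.03292692,  0.70725655, -0.7059412 ,  0.01873527])}
```

View pics/side0.png

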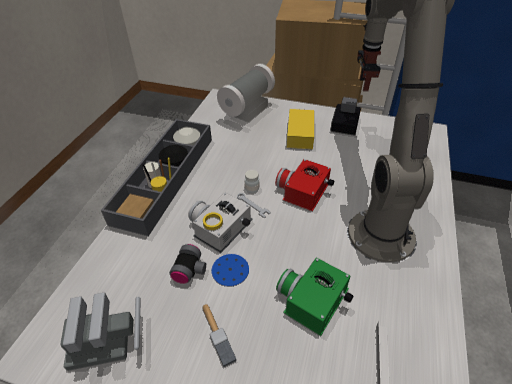

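View pics/top0.png

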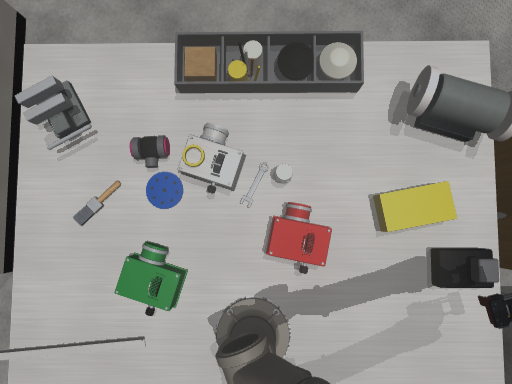

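The aluminium unit is at about (212,160) in the top view and (222,220) in the side view. The red one (300,240) and the green one (150,280) are look-alikes. I'll check this with enlarged crops.

```bash
python3 - <<'E'
import cv2
t=cv2.imread("pics/top0.png");s=cv2.imread("pics/side0.png")
cv2.imwrite("pics/c1.png",cv2.resize(t[110:210,150:260],None,fx=7,fy=6*7/6*6/7 if 0 else 6,interpolation=cv2.INTER_CUBIC) if 0 else cv2.resize(t[115:200,165:265],None,fx=7,fy=7,interpolation=cv2.INTER_CUBIC))
cv2.imwrite("pics/c2.png",cv2.resize(s[180:260,170:280],None,fx=7,fy=7,interpolation=cv2.INTER_CUBIC))
E
```

```text
(no output)
```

View pics/c1.png

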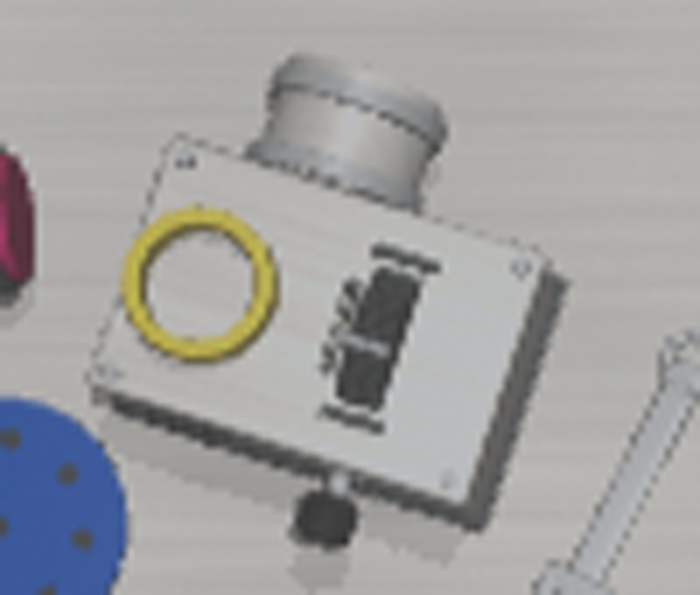

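View pics/c2.png

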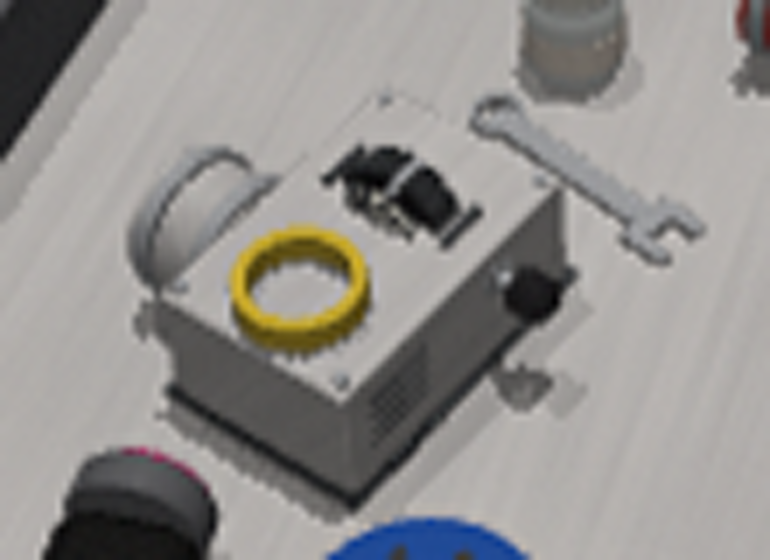

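```bash
cat > h.py <<'E'
import numpy as np, cv2
from scipy.spatial.transform import Rotation as R
from scipy.optimize import least_squares
def cam(s):
    f=192/np.tan(np.radians(s["vfov"])/2); q=np.array(s["rotation"])
    return dict(f=f,c=np.array([s["cx"],s["cy"]]),p=np.array(s["position"]),R=R.from_quat(q[[1,2,3,0]]).as_matrix())
def proj(c,P,k=0):
    d=(np.atleast_2d(P)-c["p"])@c["R"]; x=d[:,:2]/d[:,2:]
    r2=(x**2).sum(1,keepdims=True); return c["f"]*x*(1+k*r2)+c["c"]
def unit2w(u,P):
    P=np.atleast_2d(P); a=u[2]; M=np.array([[np.cos(a),-np.sin(a),0],[np.sin(a),np.cos(a),0],[0,0,1]])
    return P@M.T+np.array([u[0],u[1],0])
E
python3 - <<'E'
from h import *
from station import ctrl
T=cam(ctrl.snapshot("top"));S=cam(ctrl.snapshot("side"))
def un(p,o): return (np.array(p,float)+.5)/7-.5+o
tp=un([(175,135),(553,262),(470,503),(95,382)],(165,115))
P=np.array([[60,90,80],[60,-90,80],[-60,-90,80],[-60,90,80]])
sp=un([(345,408),(160,290),(385,92),(562,190),(350,505)],(170,180))
Q=np.array([[-60,90,80],[60,90,80],[60,-90,80],[-60,-90,80],[-60,90,0]])
print(T["R"],S["R"])
for nm,ft,fs in(("top",1,0),("side",0,1),("both",1,1)):
  for k in (0,1):
    def res(u):
        kt,ks=(u[3]*k,u[4]*k)
        return np.r_[ft*(proj(T,unit2w(u,P),kt)-tp).ravel(),fs*(proj(S,unit2w(u,Q),ks)-sp).ravel()]
    best=min((least_squares(res,[500,0,a,0,0]) for a in np.arange(-3,3,.7)),key=lambda r:r.cost)
    print(nm,k,best.x,best.cost); print(best.fun.round(1))
E
```

```text
[[ 0.00259201 -0.99732929  0.07299023]
 [-0.99979687 -0.00112567  0.02012357]
 [-0.01998766 -0.07302757 -0.99712961]] [[-0.95550422 -0.20227934  0.2146969 ]
 [-0.29491446  0.67013291 -0.6811368 ]
 [-0.00609555 -0.71414631 -0.69996993]]
top 0 [ 5.55240821e+02  1.31831339e+02 -3.16710665e-01  0.00000000e+00
  0.00000000e+00] 1.2196436096997623
[ 0.3 -0.3  0.4 -0.9  0.   0.9 -0.7  0.3 -0.  -0.  -0.  -0.  -0.  -0.
  0.  -0.   0.  -0. ]
top 1 [ 5.55774163e+02  1.32603469e+02 -3.17361767e-01 -1.16856632e-01
  0.00000000e+00] 1.0619106596222163
[ 0.6  0.   0.1 -1.  -0.2  0.7 -0.5  0.3 -0.  -0.  -0.  -0.  -0.  -0.
  0.  -0.   0.  -0. ]
side 0 [ 5.51315186e+02  1.37436550e+02 -3.31495852e-01  0.00000000e+00
  0.00000000e+00] 2.6690110481444074
[-0.   0.  -0.   0.  -0.   0.  -0.   0.  -0.7  0.1 -0.9  0.8  0.4 -0.8
  0.9 -1.   0.4  0.6]
side 1 [ 5.52536468e+02  1.41837794e+02 -3.36582401e-01  0.00000000e+00
 -7.03766025e-01] 0.8121650314919372
[-0.   0.  -0.   0.  -0.   0.  -0.   0.  -0.9 -0.   0.1  0.6  0.  -0.1
  0.3 -0.2  0.5 -0.3]
both 0 [ 5.53804943e+02  1.33858645e+02 -3.21813841e-01  0.00000000e+00
  0.00000000e+00] 7.536173858902475
[-0.2  0.1 -0.2 -0.3 -0.7  1.4 -1.4  0.6 -0.7 -0.9 -1.1  0.1 -0.1 -1.6
  0.5 -2.1  0.4 -0.3]
both 1 [ 5.54474255e+02  1.35186444e+02 -3.22714497e-01 -2.10672702e-01
 -2.13243836e-01] 6.817815975194465
[ 0.3  0.7 -0.6 -0.3 -1.2  1.2 -1.   0.6 -0.9 -0.9 -0.8  0.  -0.4 -1.4
  0.2 -1.9  0.4 -0.6]
```

```bash
python3 - <<'E'
import cv2,numpy as np
def edge(img,a,b,half=4):
    g=cv2.GaussianBlur(cv2.cvtColor(img,cv2.COLOR_BGR2GRAY),(0,0),.8).astype(np.float32)
    a=np.array(a,float);b=np.array(b,float);d=(b-a)/np.linalg.norm(b-a);n=np.array([-d[1],d[0]])
    out=[]
    for t in np.linspace(0,1,25):
        p=a+t*(b-a); o=np.arange(-half,half+.01,.25)
        m=(p+o[:,None]*n).astype(np.float32)
        v=cv2.remap(g,m[:,0].reshape(1,-1),m[:,1].reshape(1,-1),cv2.INTER_LINEAR)[0]
        dv=np.abs(np.gradient(v)); i=dv.argmax(); out.append(o[i])
    return np.array(out)
t=cv2.imread("pics/top0.png");s=cv2.imread("pics/side0.png")
print(edge(t,(24,44),(174,43)));print(edge(t,(364,42),(488,41)));print(edge(t,(24,44),(488,41),6))
print(edge(t,(490,44),(503,372),6))
print(edge(t,(22,46),(12,270),6))
print(edge(s,(450,127),(467,380),8))
print(edge(s,(216,92),(20,374),8))
E
```

```text
[-0.75 -0.5  -0.5  -0.5  -0.5  -0.5  -0.5  -0.25 -0.25 -0.25 -0.25 -0.25
 -0.25 -1.   -1.   -1.   -1.   -1.   -1.   -0.75 -0.75 -0.75 -0.75 -0.75
 -0.75]
[-1.75 -1.5  -1.5  -1.5  -1.5  -1.5  -1.5  -1.25 -1.25 -1.25 -1.25 -1.25
 -1.25 -1.   -0.75 -1.   -1.   -0.75 -1.   -0.75 -0.75 -0.75 -0.75 -1.75
 -1.5 ]
[-0.75 -0.5  -0.5  -0.25 -0.25 -1.   -1.   -0.5  -6.    3.5   2.5   2.75
 -2.    2.   -1.   -6.    0.25  6.   -1.5  -1.   -1.25 -1.   -0.5  -0.75
 -1.75]
[ 1.25  1.    0.75  0.75  4.75 -5.75  1.75  0.25  0.75  0.25  0.    0.5
  0.25  0.75  0.   -0.25 -0.75  0.5  -0.5   4.   -5.75 -0.25 -0.75 -1.
 -0.5 ]
[-1.75 -0.75 -1.5  -1.75 -1.25  1.25  1.75 -1.25 -1.   -1.   -0.75 -1.
 -1.25 -0.75 -1.5  -1.   -1.25 -0.75 -1.   -0.5  -1.   -0.5  -0.5  -1.
 -0.25]
[ 3.25  3.25  3.    2.75  2.5   2.    2.5   2.25  2.    1.75  1.75  1.25
  0.75  0.5   0.25  0.    0.   -0.25 -0.5  -1.   -0.5  -0.75 -1.   -1.25
 -1.75]
[-1.    6.25  6.75  1.75 -6.75  8.   -0.75  7.5  -1.5   1.75 -8.    7.75
  1.75  1.75 -6.   -1.75 -1.75 -4.25  0.25 -5.75  7.25  7.    5.75  0.5
 -7.5 ]
```

```bash
cat >> h.py <<'E'
def toolM(s): return R.from_quat(np.array(s["tcp_rot"])[[1,2,3,0]]).as_matrix()
def go(s,target,n=None,yaw=None):
    M=toolM(s)
    d=M.T@(np.array(target)-s["tool_pos"])
    print("tool delta mm",d.round(1),"n>=",np.ceil(np.linalg.norm(d)/60))
E
python3 - <<'E'
from h import *
from station import ctrl
s=ctrl.sense();M=toolM(s);print(M.round(3),s["time"])
u=(554.5,134,-.322)
ey=np.array([-np.sin(u[2]),np.cos(u[2]),0])
for sg in(1,-1):
    e=M.T@(sg*ey); print("yaw needed",np.arctan2(e[2],e[1]))
print("knob",unit2w(u,[-83,-30,58]),"wheel",unit2w(u,[0,-30,104]))
go(s,(480,-250,404))
T=cam(ctrl.snapshot("top"));S=cam(ctrl.snapshot("side"))
# predicted pointer pixels per tick in crops
for i in range(6):
    a=np.radians(-60+24*i); P=unit2w(u,[np.sin(a)*32,-30,72+32*np.cos(a)])
    print(i+1,((proj(T,P)-(165,115))*7).round(),((proj(S,P)-(170,180))*7).round())
E
```

```text
[[-0.     0.252 -0.968]
 [ 0.001 -0.968 -0.252]
 [-1.    -0.001  0.   ]] 0.2
yaw needed -2.564784922637247
yaw needed 0.5768077309525463
knob [[466.27190385 131.80841368  58.        ]] wheel [[545.00606797 105.54186839 104.        ]]
tool delta mm [ 4.000e-01 -3.119e+02 -4.015e+02] n>= 9.0
1 [[356. 395.]] [[438. 205.]]
2 [[359. 373.]] [[423. 185.]]
3 [[367. 345.]] [[404. 167.]]
4 [[377. 317.]] [[383. 156.]]
5 [[387. 293.]] [[365. 153.]]
6 [[396. 278.]] [[353. 159.]]
```

carry_out(
  plan=[
    [0,0,0,0.144],
    [0,0,0,0.144],
    [0,0,0,0.144],
    [0,0,0,0.145],
    [0,0,0,0],
  ],
  fingers=-0.2,
)

```text
time: 0.92
tool_pos: [170.3, -653.1, 404.6]
tcp_rot: [0.113, -0.698, 0.113, 0.698]
wrist_force: [0.1, -0.2, 0.8]
width: 0.598
```

```bash
python3 - <<'E'
from h import *
from station import ctrl
s=ctrl.sense();print(toolM(s).round(3),s["time"],s["q"],s["width"],s["tool_pos"])
go(s,(480,-250,404))
go(s,(445,140,320))
E
```

```text
[[-0.    -0.315 -0.949]
 [ 0.    -0.949  0.315]
 [-1.    -0.     0.   ]] 0.925 [ 1.1199956   0.47885125  0.14726348  1.56242834 -0.07548086  1.10608498
 -0.60675977] 0.5980676488708225 [ 170.3140898  -653.14125095  404.55635875]
tool delta mm [   0.5 -480.2 -166.8] n>= 9.0
tool delta mm [  84.6 -839.3  -10.6] n>= 15.0
```

carry_out(
  plan=[
    [0,-0.055,-0.02,0],
    [0,-0.055,-0.02,0],
    [0,-0.055,-0.02,0],
    [0,-0.055,-0.02,0],
    [0,-0.055,-0.02,0],
    [0,-0.055,-0.02,0],
    [0,-0.055,-0.02,0],
    [0,-0.055,-0.02,0],
  ],
)

```text
time: 1.92
tool_pos: [462.2, -285.0, 405.0]
tcp_rot: [-0.112, 0.698, -0.112, -0.698]
wrist_force: [1.1, -0.3, 0.1]
width: 0.598
```

carry_out(
  plan=[
    [0.01,-0.05,0.018,0],
    [0.01,-0.05,0.018,0],
    [0.01,-0.05,0.018,0],
    [0.01,-0.05,0.018,0],
    [0.01,-0.05,0.018,0],
    [0.01,-0.05,0.018,0],
    [0.01,-0.05,0.018,0],
    [0.01,-0.05,0.018,0],
  ],
)

```text
time: 2.92
tool_pos: [451.2, 140.1, 324.7]
tcp_rot: [-0.112, 0.699, -0.112, -0.698]
wrist_force: [1.0, -0.4, -0.8]
width: 0.6
```

```bash
python3 - <<'E'
from h import *
from station import ctrl
s=ctrl.sense();print(s["tool_pos"],s["time"],s["q"],s["width"])
go(s,(445,140,320))
E
```

```text
[451.19780198 140.09056762 324.732699  ] 2.925 [-0.14942999  0.26874221 -0.32688095  2.08747291  0.11947117  0.80150673
 -2.43830446] 0.6004453103695843
tool delta mm [4.7 2.  5.9] n>= 1.0
```

```bash
python3 - <<'E'
from h import *
from station import ctrl
s=ctrl.sense();M=toolM(s);p=s["tool_pos"]
w=s["width"]*44
for n in("top","side"):
    sh=ctrl.snapshot(n);C=cam(sh);im=cv2.resize(sh["image"],None,fx=6,fy=6,interpolation=cv2.INTER_CUBIC)
    g=p+M@np.array([182,0,0]);c=proj(C,g)[0];
    for sg in(1,-1):
      for zz in (-10,10):
        a=p+M@np.array([182,sg*w,zz]);b=p+M@np.array([182,sg*(w+13.5),zz])
        A,B=[(int(v[0]*6+2.5),int(v[1]*6+2.5)) for v in proj(C,[a,b])]
        cv2.circle(im,A,3,(0,0,255),1);cv2.circle(im,B,3,(0,255,0),1)
    x,y=int(c[0]*6),int(c[1]*6); x0=max(0,x-350);y0=max(0,y-280)
    print(n,x0,y0);cv2.imwrite(f"pics/g1{n}.png",im[y0:y0+560,x0:x0+700])
E
```

```text
top 876 869
side 1138 968
```

View pics/g1top.png

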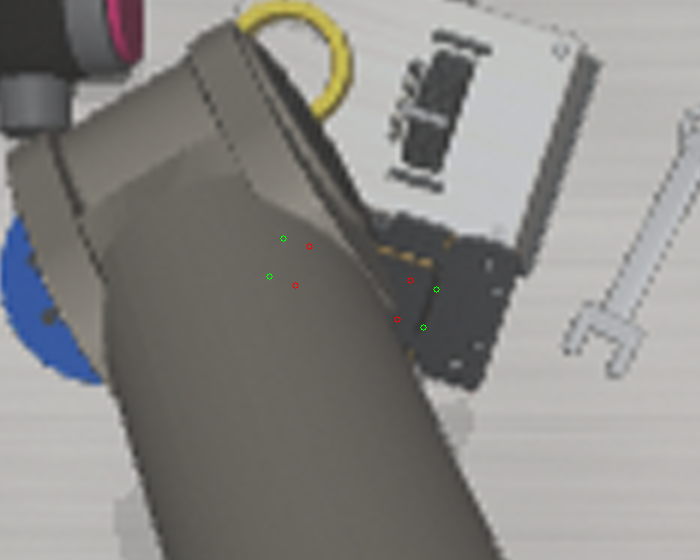

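View pics/g1side.png

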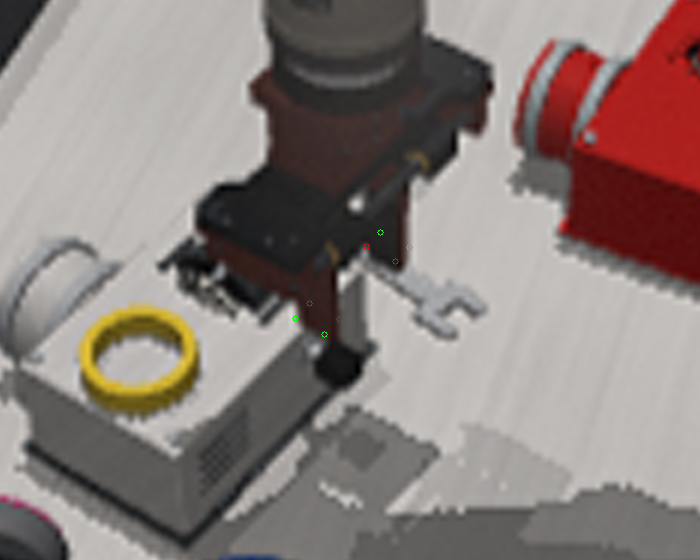

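```bash
python3 - <<'E'
from h import *
from station import ctrl
s=ctrl.sense();M=toolM(s);p=s["tool_pos"]
T=cam(ctrl.snapshot("top"));S=cam(ctrl.snapshot("side"))
for x in (102,):
  for y in(-89,89):
    for z in(-37.5,37.5):
      P=p+M@np.array([x,y,z]); print(x,y,z,(proj(T,P)[0]*6+2.5-(876,869)).round(),(proj(S,P)[0]*6+2.5-(1138,968)).round())
def un(q,o): return (np.array(q,float)+.5)/7-.5+o
tp=un([(175,135),(553,262),(470,503),(95,382)],(165,115))
P=np.array([[60,90,80],[60,-90,80],[-60,-90,80],[-60,90,80]])
sp=un([(345,408),(160,290),(385,92),(562,190),(350,505)],(170,180))
Q=np.array([[-60,90,80],[60,90,80],[60,-90,80],[-60,-90,80],[-60,90,0]])
def res(u): return np.r_[(proj(T,unit2w(u,P))-tp).ravel(),(proj(S,unit2w(u,Q))+u[3:5]-sp).ravel()]
b=least_squares(res,[550,130,-.3,0,0]);print(b.x,b.fun.round(1))
for k in [(-83,-30,58)]: print((proj(S,unit2w(b.x,k))[0]+b.x[3:5]-(170,180))*7,(proj(T,unit2w(b.x,k))[0]-(165,115))*7)
E
```

```text
102 -89 -37.5 [158. 134.] [187. 258.]
102 -89 37.5 [105. 289.] [304. 320.]
102 89 -37.5 [527. 252.] [388.  68.]
102 89 37.5 [475. 409.] [500. 120.]
[ 5.55253748e+02  1.31646857e+02 -3.22895889e-01  3.76828268e-01
  1.52944280e+00] [ 0.5 -0.4  0.5 -0.7 -0.1  1.  -0.7  0.1 -0.6  0.  -0.8  1.   0.1 -0.6
  0.7 -1.   0.6  0.6]
[530.41554362 299.81481707] [329.49460834 517.43572268]
```

```bash
python3 - <<'E'
from h import *
from station import ctrl
s=ctrl.sense();u=(555.2,131.7,-.323)
k=unit2w(u,[-83,-30,58])[0];print(k)
go(s,k+[0,0,163+40]);go(s,k+[0,0,163])
E
```

```text
[466.96975638 129.59664286  58.        ]
tool delta mm [ 63.6   4.2 -18.1] n>= 2.0
tool delta mm [103.6   4.2 -18.1] n>= 2.0
```

carry_out(
  plan=[
    [0.02,0.002,-0.009,0],
    [0.02,0.002,-0.009,0],
    [0.02,0,0,0],
    [0,0,0,0],
  ],
)

```text
time: 3.62
tool_pos: [466.9, 127.1, 263.8]
tcp_rot: [0.113, -0.697, 0.115, 0.699]
wrist_force: [-0.5, -0.6, 0.2]
width: 0.598
```

```bash
cat >> h.py <<'E'
def shot(ctrl,n,center,name,fx=6):
    sh=ctrl.snapshot(n);C=cam(sh);c=proj(C,center)[0];x=int(c[0]);y=int(c[1])
    x0=max(0,x-55);y0=max(0,y-45)
    cr=sh["image"][y0:y0+90,x0:x0+110];cv2.imwrite(f"pics/{name}.png",cv2.resize(cr,None,fx=fx,fy=fx,interpolation=cv2.INTER_CUBIC));print(name,x0,y0)
E
python3 - <<'E'
from h import *
from station import ctrl
s=ctrl.sense();print(s["tool_pos"],s["time"])
u=(555.2,131.7,-.323);k=unit2w(u,[-83,-30,58])[0];go(s,k+[0,0,163])
shot(ctrl,"side",k,"g2side")
E
```

```text
[466.91991619 127.09400179 263.83290704] 3.625
tool delta mm [42.8 -2.5  0.7] n>= 1.0
g2side 190 176
```

View pics/g2side.png

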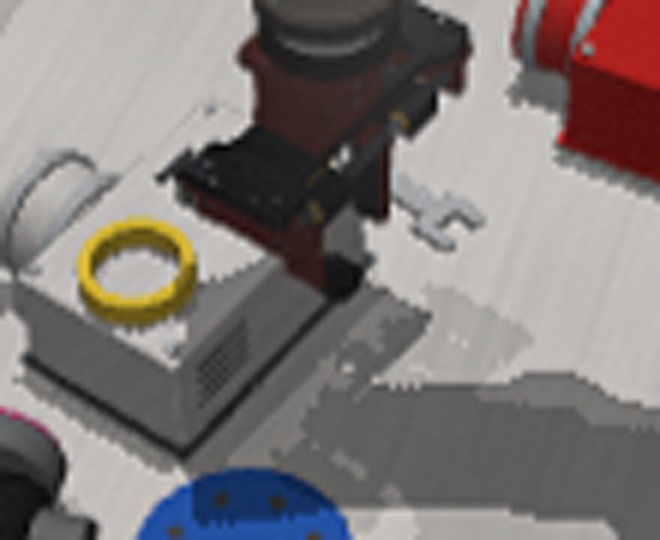

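Side view: the fingers straddle the black knob at (345,275), with the near finger in front of the box face. I'll go down and grip.

carry_out(
  plan=[
    [0.015,-0.0025,0.001,0],
    [0.015,0,0,0],
    [0.013,0,0,0],
    [0,0,0,0],
  ],
)

```text
time: 4.18
tool_pos: [466.4, 131.6, 220.4]
tcp_rot: [0.113, -0.697, 0.114, 0.699]
wrist_force: [0.3, 0.2, 0.0]
width: 0.598
```

carry_out(
  plan=[
    [0,0,0,0],
    [0,0,0,0],
    [0,0,0,0],
    [0,0,0,0],
    [0,0,0,0],
    [0,0,0,0],
  ],
  fingers=1,
  force=25,
)

```text
time: 4.92
tool_pos: [467.0, 131.1, 221.9]
tcp_rot: [0.113, -0.698, 0.114, 0.698]
wrist_force: [-1.9, -3.4, 5.7]
width: 0.291
```

```bash
python3 - <<'E'
from h import *
from station import ctrl
s=ctrl.sense();print(s["tool_pos"],s["time"],s["width"]*88,s["wrist_force"],s["ft_torque"])
u=(555.2,131.7,-.323);k=unit2w(u,[-83,-30,58])[0];go(s,k+[0,0,163])
shot(ctrl,"side",k,"g3side")
E
```

```text
[466.95723623 131.12688587 221.88494768] 4.925 25.641217540621973 [-1.88564682 -3.37867629  5.73484276] [-0.79055013  0.32667058  0.15640611]
tool delta mm [ 0.9  1.4 -0.5] n>= 1.0
g3side 190 176
```

View pics/g3side.png

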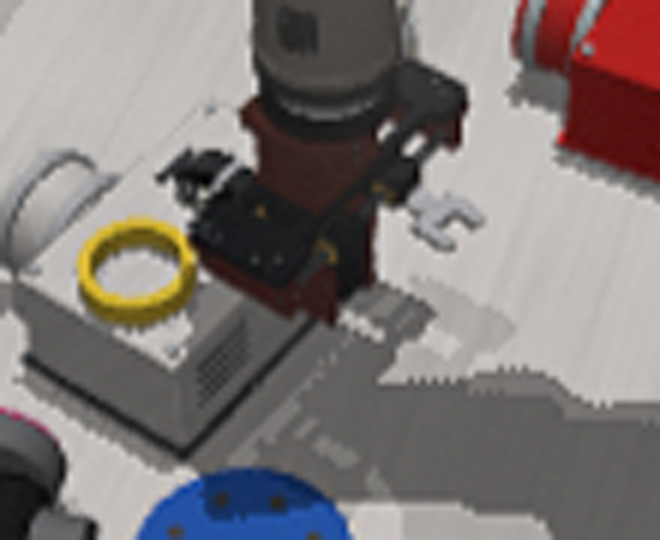

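The fingers stopped at 25.6 mm, against a 26 mm knob, so it's gripped. Pulling now.

carry_out(
  plan=[
    [0,0,0.004,0],
    [0,0,0.004,0],
    [0,0,0.004,0],
    [0,0,0.004,0],
    [0,0,0.004,0],
    [0,0,0.004,0],
    [0,0,0.002,0],
    [0,0,0,0],
  ],
)

```text
time: 5.98
tool_pos: [442.8, 139.0, 221.9]
tcp_rot: [-0.114, 0.698, -0.114, -0.697]
wrist_force: [0.9, -6.7, 4.0]
width: 0.289
```

```bash
python3 - <<'E'
from h import *
from station import ctrl
s=ctrl.sense();print(s["tool_pos"],s["time"],s["width"]*88,s["wrist_force"],toolM(s).T@s["wrist_force"])
E
```

```text
[442.84390017 139.02709779 221.94709991] 5.975 25.442921724861357 [ 0.93655231 -6.6558385   3.9560291 ] [-3.94823824  6.0157528  -3.00825793]
```

carry_out(
  plan=[
    [0,0,0.002,0],
    [0,0,0,0],
  ],
)

```text
time: 6.22
tool_pos: [442.3, 139.0, 222.1]
tcp_rot: [-0.114, 0.699, -0.114, -0.696]
wrist_force: [6.9, -7.5, -0.7]
width: 0.291
```

```bash
python3 - <<'E'
from h import *
from station import ctrl
s=ctrl.sense();print(s["tool_pos"],s["time"],s["width"]*88,toolM(s).T@s["wrist_force"])
E
```

```text
[442.3084725  139.02926315 222.06225486] 6.225 25.576728138818726 [ 0.71315177  4.90752099 -8.9603278 ]
```

carry_out(
  plan=[
    [0,0,-0.002,0],
    [0,0,0,0],
    [0,0,0,0],
    [-0.03,0,0,0],
    [-0.05,0,0,0],
    [-0.05,0,0,0],
    [0,-0.02,0,0],
  ],
  fingers=-0.2,
)

```text
time: 7.1
tool_pos: [449.4, 158.9, 355.4]
tcp_rot: [-0.115, 0.7, -0.113, -0.696]
wrist_force: [0.2, 1.0, -0.1]
width: 0.6
```

```bash
python3 - <<'E'
from h import *
from station import ctrl
s=ctrl.sense();print(s["tool_pos"],s["time"],s["width"]*88)
u=(555.2,131.7,-.323);k=unit2w(u,[-83,-30,58])[0]
shot(ctrl,"side",k,"g4side");shot(ctrl,"top",k,"g4top")
w=unit2w(u,[0,-30,104])[0];go(s,w+[0,0,182+20])
E
```

```text
[449.42784175 158.92255687 355.352872  ] 7.1 52.81424956110004
g4side 190 176
g4top 157 143
tool delta mm [  49.9   22.3 -108.7] n>= 3.0
```

View pics/g4side.png

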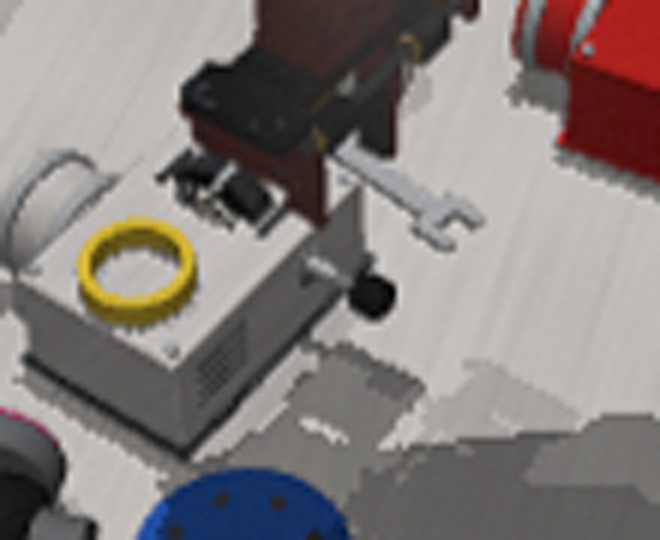

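View pics/g4top.png

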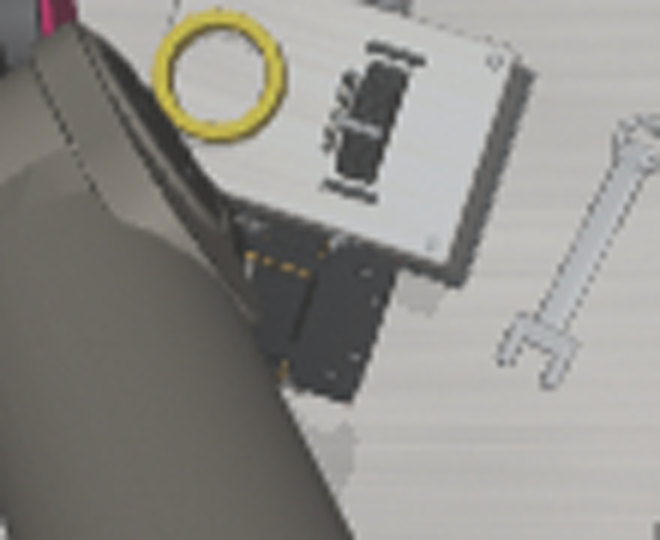

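The knob stands out at (370,295), with its bare stem showing. The pointer is still at the third tick, so two clicks are needed. Closing the fingers and moving over the wheel.

carry_out(
  plan=[
    [0,0.008,-0.034,0],
    [0,0.008,-0.034,0],
    [0,0.006,-0.034,0],
    [0.025,0,0,0],
    [0.025,0,0,0],
    [0,0,0,0],
    [0,0,0,0],
  ],
  fingers=1,
)

```text
time: 8.07
tool_pos: [538.4, 105.7, 301.9]
tcp_rot: [0.113, -0.698, 0.113, 0.698]
wrist_force: [0.4, -0.1, 1.3]
width: 0.008
```

```bash
python3 - <<'E'
from h import *
from station import ctrl
s=ctrl.sense();print(s["tool_pos"],s["time"],s["width"]*88,s["wrist_force"])
u=(555.2,131.7,-.323)
w=unit2w(u,[-7,-30,104])[0];go(s,w+[0,0,182])
shot(ctrl,"side",w,"g5side");
E
```

```text
[538.35331056 105.71065524 301.88777055] 8.075 0.7269413776200365 [ 0.40897022 -0.10936588  1.26178518]
tool delta mm [15.9  0.  -0.7] n>= 1.0
g5side 172 158
```

View pics/g5side.png

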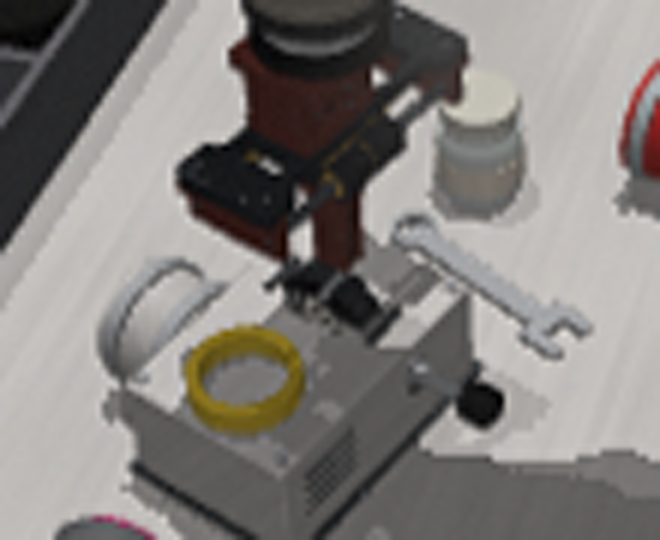

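carry_out(
  plan=[
    [0.008,0,0,0],
    [0.006,0,0,0],
    [0,0,0,0],
  ],
)

```text
time: 8.5
tool_pos: [538.2, 105.7, 287.2]
tcp_rot: [0.113, -0.698, 0.114, 0.698]
wrist_force: [-0.2, 0.0, -1.0]
width: 0.004
```

carry_out(
  plan=[
    [0.0025,0,0,0],
    [0,0,0,0],
  ],
)

```text
time: 8.75
tool_pos: [538.5, 105.8, 285.3]
tcp_rot: [-0.113, 0.698, -0.113, -0.698]
wrist_force: [-1.1, 0.6, 1.2]
width: 0.003
```

carry_out(
  plan=[
    [0.0015,0,0,0],
    [0,0,0,0],
  ],
)

```text
time: 9.0
tool_pos: [538.6, 105.7, 283.9]
tcp_rot: [-0.114, 0.698, -0.113, -0.698]
wrist_force: [-0.3, -0.7, 3.3]
width: 0.003
```

carry_out(
  plan=[
    [0.001,0,0,0],
    [0,0,0,0],
    [0,0,-0.002,0],
    [0,0,-0.002,0],
    [0,0,-0.002,0],
    [0,0,-0.002,0],
  ],
)

```text
time: 9.75
tool_pos: [546.4, 103.1, 282.8]
tcp_rot: [-0.114, 0.698, -0.113, -0.698]
wrist_force: [0.4, 0.1, 4.3]
width: 0.002
```

carry_out(
  plan=[
    [0,0,-0.002,0],
    [0,0,-0.002,0],
    [0,0,-0.0015,0],
    [0,0,0,0],
  ],
)

```text
time: 10.25
tool_pos: [551.3, 101.5, 282.7]
tcp_rot: [0.113, -0.698, 0.113, 0.698]
wrist_force: [-1.0, -0.6, 4.4]
width: 0.006
```

```bash
python3 - <<'E'
from h import *
from station import ctrl
s=ctrl.sense();print(s["tool_pos"],s["time"],toolM(s).T@s["wrist_force"])
u=(555.2,131.7,-.323)
w=unit2w(u,[0,-30,104])[0];go(s,w+[0,0,182])
shot(ctrl,"side",w,"g6side",7);shot(ctrl,"top",w,"g6top")
E
```

```text
[551.28906092 101.54719476 282.66728234] 10.25 [-4.42186293  0.86420395  0.7562327 ]
tool delta mm [-3.3  0.2  5.9] n>= 1.0
g6side 171 157
g6top 163 117
```

View pics/g6side.png

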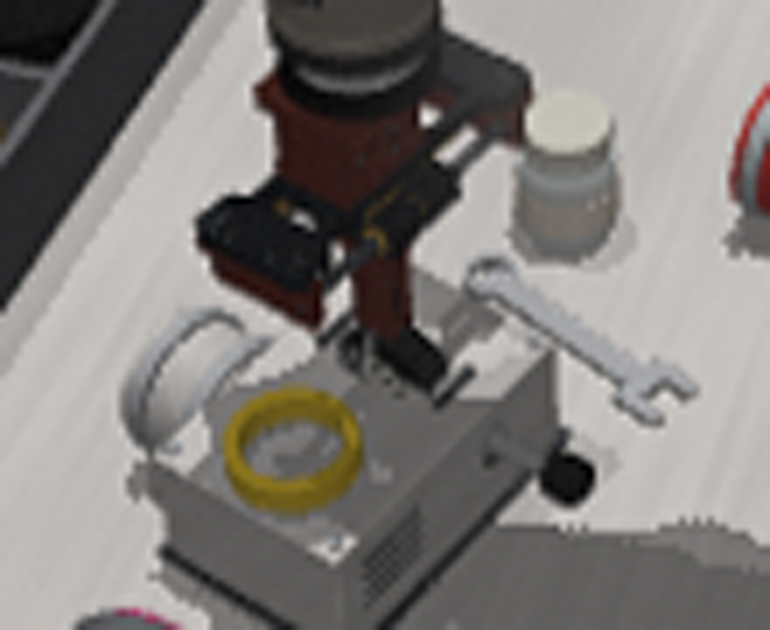

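carry_out(
  plan=[
    [-0.01,0,0,0],
    [-0.03,0,0,0],
    [-0.03,0,0.05,0],
    [0,0,0.05,0],
    [0,0,0,0],
  ],
)

```text
time: 10.98
tool_pos: [453.2, 134.1, 352.8]
tcp_rot: [0.112, -0.698, 0.113, 0.699]
wrist_force: [0.8, -0.3, -0.6]
width: 0.01
```

```bash
cat >> h.py <<'E'
def look(ctrl,name):
    u=(555.2,131.7,-.323); out=[]
    for n,off in(("side",(.38,1.53)),("top",(0,0))):
        sh=ctrl.snapshot(n);C=cam(sh);c=proj(C,unit2w(u,[0,-30,100]))[0]+off
        x0=int(c[0])-25;y0=int(c[1])-25
        im=cv2.resize(sh["image"][y0:y0+50,x0:x0+50],None,fx=8,fy=8,interpolation=cv2.INTER_CUBIC)
        im2=im.copy()
        for i in range(6):
            a=np.radians(-60+24*i)
            for r,yy,col in((32,-30,(0,0,255)),(29 if i==4 else 24,-18,(0,255,0))):
                p=proj(C,unit2w(u,[np.sin(a)*r,yy,72+r*np.cos(a)]))[0]+off
                cv2.circle(im2,tuple(int(v) for v in (p-(x0,y0))*8+3.5),3,col,1)
        out.append(np.hstack([im,im2]))
    cv2.imwrite(f"pics/{name}.png",cv2.resize(np.vstack(out),(600,600)))
E
python3 - <<'E'
from h import *
from station import ctrl
s=ctrl.sense();print(s["tool_pos"],s["time"],s["wrist_force"])
look(ctrl,"l1")
E
```

```text
[453.16724657 134.05540331 352.80374766] 10.975 [ 0.8091528  -0.34481221 -0.58756508]
```

View pics/l1.png

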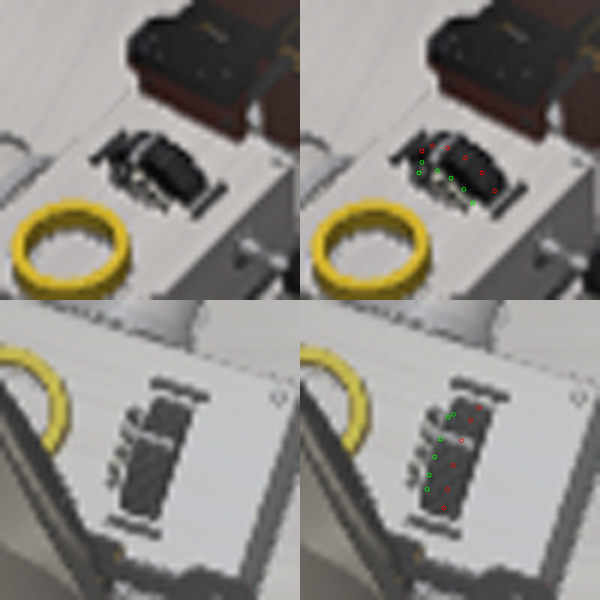

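The pointer bar now lies at tick 4: in the top panel it is on the 4th predicted mark, about (460,440). One more click, using the same stroke.

carry_out(
  plan=[
    [0,0,-0.044,0],
    [0.03,0,-0.044,0],
    [0.03,0,0,0],
    [0,0,0,0],
    [0.005,0,0,0],
    [0,0,0,0],
  ],
)

```text
time: 11.82
tool_pos: [540.0, 105.4, 288.4]
tcp_rot: [-0.113, 0.698, -0.113, -0.698]
wrist_force: [0.4, 0.2, -0.0]
width: 0.006
```

```bash
python3 - <<'E'
from h import *
from station import ctrl
s=ctrl.sense();print(s["tool_pos"],s["time"],toolM(s).T@s["wrist_force"])
go(s,(538.6,105.8,283))
E
```

```text
[540.0228065  105.43021026 288.42108579] 11.825 [ 0.0082687  -0.2922448  -0.35275515]
tool delta mm [5.4 0.1 1.5] n>= 1.0
```

carry_out(
  plan=[
    [0.0035,0,0.001,0],
    [0.002,0,0,0],
    [0,0,0,0],
    [0,0,-0.002,0],
    [0,0,-0.002,0],
    [0,0,-0.002,0],
    [0,0,-0.002,0],
  ],
)

```text
time: 12.7
tool_pos: [546.4, 103.5, 282.4]
tcp_rot: [0.113, -0.698, 0.113, 0.698]
wrist_force: [-0.3, 0.5, 6.0]
width: 0.002
```

carry_out(
  plan=[
    [0,0,-0.002,0],
    [0,0,-0.002,0],
    [0,0,-0.0015,0],
    [0,0,0,0],
  ],
)

```text
time: 13.2
tool_pos: [552.3, 101.5, 282.7]
tcp_rot: [-0.114, 0.698, -0.113, -0.697]
wrist_force: [1.6, 0.3, 4.8]
width: 0.005
```

carry_out(
  plan=[
    [-0.01,0,0,0],
    [-0.03,0,0,0],
    [-0.03,0,0.05,0],
    [0,0,0.05,0],
    [0,0,0,0],
  ],
)

```text
time: 13.82
tool_pos: [453.6, 133.8, 352.3]
tcp_rot: [0.112, -0.698, 0.113, 0.699]
wrist_force: [0.8, 0.1, 0.6]
width: 0.005
```

```bash
python3 - <<'E'
from h import *
from station import ctrl
s=ctrl.sense();print(s["tool_pos"],s["time"],s["wrist_force"])
look(ctrl,"l2")
E
```

```text
[453.60109302 133.79696087 352.34743975] 13.825 [0.84561655 0.1213847  0.5792313 ]
```

View pics/l2.png

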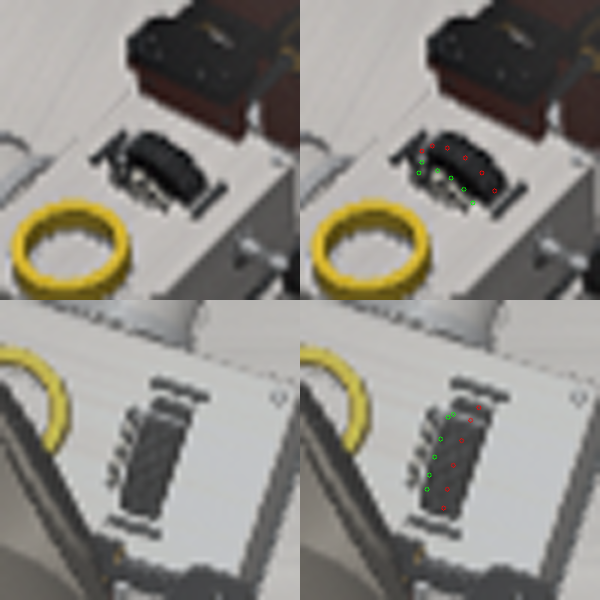

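```bash
python3 - <<'E'
from h import *
from station import ctrl
u=(555.2,131.7,-.323)
sh=ctrl.snapshot("top");C=cam(sh);cv2.imwrite("pics/t2.png",sh["image"])
for nm,f in(("now","pics/t2.png"),("start","pics/top0.png")):
    im=cv2.imread(f)[135:185,195:245];cv2.imwrite(f"pics/z_{nm}.png",cv2.resize(im,None,fx=12,fy=12,interpolation=cv2.INTER_CUBIC))
# brightness profile along wheel crown centre line y=-30 versus angle
for nm in("pics/top0.png","pics/t2.png"):
    g=cv2.cvtColor(cv2.imread(nm),cv2.COLOR_BGR2GRAY)
    r=[]
    for d in range(-72,73,4):
        a=np.radians(d); v=0
        for y in(-35,-33,-30,-27,-25):
            p=proj(C,unit2w(u,[np.sin(a)*32,y,72+32*np.cos(a)]))[0]
            v+=cv2.getRectSubPix(g.astype(np.float32),(1,1),(float(p[0]),float(p[1])))[0,0]/5
        r.append((d,int(v)))
    print(r)
E
```

```text
[(-72, 88), (-68, 78), (-64, 72), (-60, 72), (-56, 72), (-52, 72), (-48, 70), (-44, 69), (-40, 70), (-36, 70), (-32, 71), (-28, 71), (-24, 74), (-20, 80), (-16, 113), (-12, 129), (-8, 105), (-4, 77), (0, 73), (4, 72), (8, 72), (12, 71), (16, 70), (20, 70), (24, 70), (28, 71), (32, 71), (36, 72), (40, 74), (44, 75), (48, 75), (52, 77), (56, 80), (60, 86), (64, 97), (68, 107), (72, 115)]
[(-72, 88), (-68, 76), (-64, 70), (-60, 70), (-56, 70), (-52, 70), (-48, 68), (-44, 66), (-40, 68), (-36, 68), (-32, 68), (-28, 68), (-24, 69), (-20, 66), (-16, 69), (-12, 68), (-8, 71), (-4, 70), (0, 71), (4, 70), (8, 71), (12, 69), (16, 69), (20, 69), (24, 71), (28, 78), (32, 95), (36, 117), (40, 112), (44, 92), (48, 78), (52, 77), (56, 81), (60, 88), (64, 100), (68, 112), (72, 120)]
```

View pics/z_now.png

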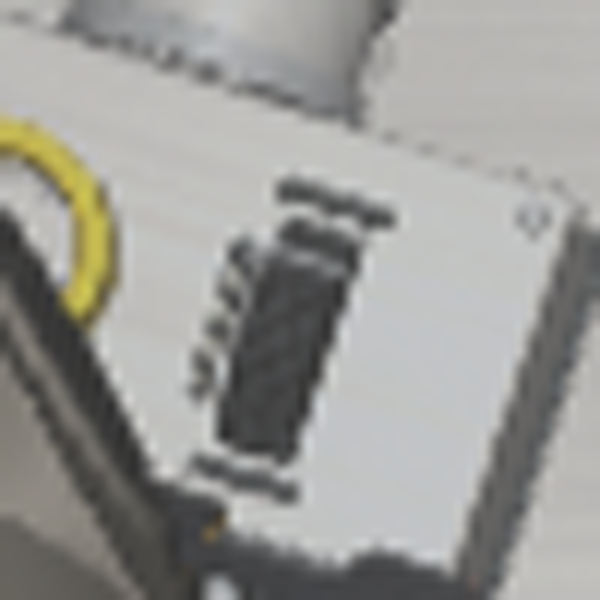

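The brightness profile along the rim put the pointer at -12° at the start (tick 3) and about +37° now. The long tick is at +36°. Now to regrip the knob and push it home.

```bash
python3 - <<'E'
from h import *
from station import ctrl
s=ctrl.sense();go(s,(443.2,138.5,221.5))
E
```

```text
tool delta mm [130.8  -1.2  15.4] n>= 3.0
```

carry_out(
  plan=[
    [0,-0.001,0.0155,0],
    [0.02,0,0,0],
    [0,0,0,0],
    [0.03,0,0,0],
    [0.03,0,0,0],
    [0.03,0,0,0],
    [0.021,0,0,0],
    [0,0,0,0],
  ],
  fingers=-0.2,
)

```text
time: 14.98
tool_pos: [442.2, 138.7, 220.4]
tcp_rot: [0.113, -0.697, 0.114, 0.699]
wrist_force: [0.8, -0.5, 0.1]
width: 0.6
```

carry_out(
  plan=[
    [0,0,0,0],
    [0,0,0,0],
    [0,0,0,0],
    [0,0,0,0],
    [0,0,0,0],
    [0,0,0,0],
  ],
  fingers=1,
  force=25,
)

```text
time: 15.72
tool_pos: [442.8, 138.8, 221.7]
tcp_rot: [-0.114, 0.698, -0.113, -0.698]
wrist_force: [-0.9, -0.5, 6.3]
width: 0.285
```

```bash
python3 - <<'E'
from h import *
from station import ctrl
s=ctrl.sense();print(s["tool_pos"],s["time"],s["width"]*88,toolM(s).T@s["wrist_force"])
E
```

```text
[442.7514192  138.77950343 221.7491594 ] 15.725 25.096079382390243 [-6.29707031  0.70644645  0.66836992]
```

carry_out(
  plan=[
    [0,0,-0.004,0],
    [0,0,-0.004,0],
    [0,0,-0.004,0],
    [0,0,-0.004,0],
    [0,0,-0.004,0],
    [0,0,-0.004,0],
    [0,0,-0.002,0],
    [0,0,0,0],
  ],
)

```text
time: 16.73
tool_pos: [466.8, 130.9, 221.6]
tcp_rot: [0.113, -0.698, 0.113, 0.698]
wrist_force: [-4.1, -0.2, 10.4]
width: 0.286
```

```bash
python3 - <<'E'
from h import *
from station import ctrl
s=ctrl.sense();print(s["tool_pos"],s["time"],s["width"]*88,toolM(s).T@s["wrist_force"])
E
```

```text
[466.84756945 130.93336839 221.64521443] 16.725 25.144791859154928 [-10.42951514   1.43707755   3.83135714]
```

carry_out(
  plan=[
    [0,0,-0.0015,0],
    [0,0,0,0],
  ],
)

```text
time: 16.98
tool_pos: [467.3, 130.9, 221.6]
tcp_rot: [0.113, -0.697, 0.113, 0.699]
wrist_force: [-6.9, 0.8, 13.7]
width: 0.286
```

```bash
python3 - <<'E'
from h import *
from station import ctrl
s=ctrl.sense();print(s["tool_pos"],s["time"],s["width"]*88,toolM(s).T@s["wrist_force"])
E
```

```text
[467.28197857 130.90941542 221.57862553] 16.975 25.15991975929337 [-13.67010751   1.39893256   6.79484515]
```

carry_out(
  plan=[
    [0,0,0.001,0],
    [0,0,0,0],
    [0,0,0,0],
    [0,0,0,0],
    [-0.03,0,0,0],
    [-0.05,0,0,0],
    [-0.05,0,0,0],
  ],
  fingers=-0.2,
)

```text
time: 17.85
tool_pos: [467.4, 130.3, 352.3]
tcp_rot: [0.113, -0.698, 0.114, 0.698]
wrist_force: [1.1, 0.2, 0.3]
width: 0.602
```

carry_out(
  plan=[
    [-0.02,0.05,0,0],
    [-0.02,0.05,0,0],
    [0,0.05,0,0],
    [0,0.05,0,0],
    [0,0,0,0],
  ],
)

```text
time: 18.48
tool_pos: [402.9, -62.4, 391.1]
tcp_rot: [0.115, -0.697, 0.116, 0.698]
wrist_force: [-0.4, 0.7, 0.4]
width: 0.603
```

```bash
python3 - <<'E'
from h import *
from station import ctrl
s=ctrl.sense();print(s["tool_pos"],s["time"],s["wrist_force"])
look(ctrl,"l3")
C=cam(ctrl.snapshot("top"));a=ctrl.snapshot("top")["image"];b=ctrl.snapshot("side")["image"];cv2.imwrite("pics/f_top.png",a)
u=(555.2,131.7,-.323);g=cv2.cvtColor(a,cv2.COLOR_BGR2GRAY).astype(np.float32)
print([(d,int(np.mean([cv2.getRectSubPix(g,(1,1),tuple(map(float,proj(C,unit2w(u,[np.sin(np.radians(d))*32,y,72+32*np.cos(np.radians(d))]))[0])))[0,0] for y in(-35,-30,-25)]))) for d in range(16,61,4)])
cv2.imwrite("pics/f2.png",np.vstack([cv2.resize(x,None,fx=5,fy=3*5/3,interpolation=cv2.INTER_CUBIC) for x in(b[180:240,190:300],)]+[cv2.resize(a[120:180,165:275],None,fx=5,fy=5,interpolation=cv2.INTER_CUBIC)]))
E
```

```text
[402.89759544 -62.40111932 391.08604364] 18.475 [-0.39150719  0.65386758  0.35609587]
[(16, 71), (20, 72), (24, 74), (28, 80), (32, 96), (36, 115), (40, 111), (44, 93), (48, 79), (52, 78), (56, 82), (60, 88)]
```

View pics/f2.png

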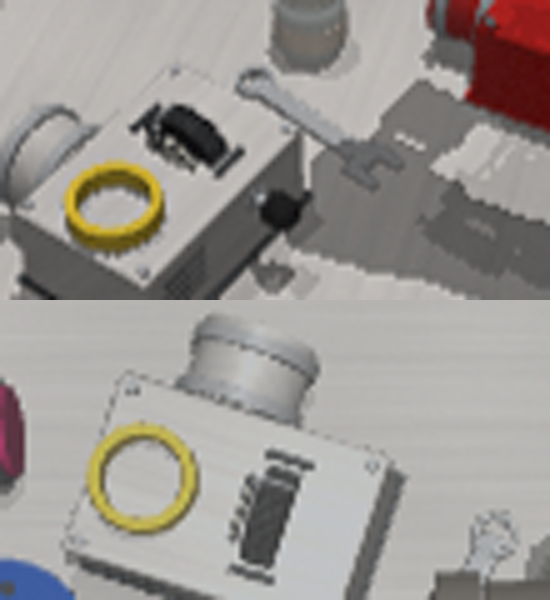

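View pics/f_top.png

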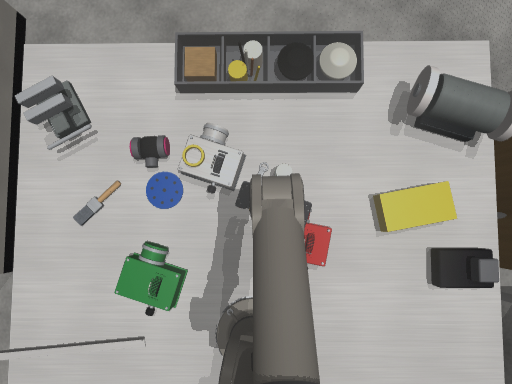

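The knob is back at its starting pixel, (246,222) in the side view. The pointer peak is still at about 37°, the bystanders haven't moved, and the gripper touches nothing. Handing in.

```bash
python3 -c "
from station import ctrl
print(ctrl.sign_off(), ctrl.sense()['time'])"
```

```text
the job is handed in; nothing more can be done
the job is handed in; nothing more can be done
```

The suction regulator is set to the long tick, its lock knob is pushed home again, and the job is handed in. It took about 18.5 s of the 61 s allowed.

- **Pulling the knob:** I gripped the lock knob and pulled it about 25 mm out. It met the stop with about 9 N, and the side picture showed the bare stem.
- **Rolling the wheel:** the pointer started at the third tick. I rolled it one click with the closed fingertips, confirmed the fourth tick in the pictures, then rolled one more click.
- **Pushing it home:** I regripped the knob and pushed it about 25 mm in. It met the stop with about 7 N.

**Last checks:**
- The pointer reads about 37° behind upright, against 36° for the long tick.
- The knob is back at its starting pixel in the side view.
- In the pictures I saw no movement of the tape, disc, respirator, brush, wrench, carton or look-alikes. In the last top view the arm partly hid the wrench, the jar and the red unit; the wrench and jar also looked unmoved in the side view.
- The gripper is clear of everything, with no force on the wrist beyond sensor noise.

**Disagreement:** the side camera was off by about 1.5 pixels compared with the top camera. I corrected for it when locating the unit, and the grip width (about 25.5 mm on a 26 mm knob) and the contact forces fitted the result.

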